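# Build a level packing from slant-sawn offcuts

## Task

Stack the two slant-sawn wooden offcuts on the bare end of the plywood board, the big one underneath and both lengthways along the board, feeling each one down so that it sits flat without rocking: the small one's thick end goes over the big one's thin end so that the top comes out flat, and it is shifted along the slope until that top is as high as the metal height stop. Then lay the spirit level lengthways across the stop and the packing, resting on both, so that it lies level, and leave the other things on the desk where they are.

Things in the scene. Friction and masses are not known exactly. Their poses are not given: they have to be found in the camera images.
- board: Fixed plywood board, 210 x 80 x 9 mm, flat on the desk. Origin: centre of its underside; x along its length. At its +x end stands the height stop (grey base with a square metal cap above, x = 53 to 97 mm, y = -30 to 30 mm). The rest is bare, its upper face 9 mm above the origin; the packing goes there, the big offcut's centre near x = -45 mm.
- stop_top (a point): Centre of the flat top of the height stop's metal cap (44 mm along the board, 60 mm across). Its height differs from start to start, 63 to 73 mm above the underside of the board, and it holds its height under load.
- big_offcut: Bigger slant-sawn wooden offcut, a wedge: 110 mm long (x), 56 mm wide (y), underside flat, top sawn at 12 degrees: 20 mm high at the thin end (-x), 43.4 mm at the thick end (+x), 31.7 mm mid-length. Corners roughly knocked off. 0.2 kg. Origin: centre of the underside. May face either way along the board.
- small_offcut: Smaller wedge offcut, also 12 degrees: 90 mm long (x), 50 wide (y), 18 mm high at the thin end (-x), 37.1 at the thick end (+x), 27.6 mid-length. 0.13 kg. Origin: centre of underside. Centred end for end on the big one it leans 12 degrees and its level top is 58.7 mm above the big one's underside, 2.1 mm higher for each 10 mm shifted towards the big one's thick end. It does not slide by itself.
- small_offcut_thick (a point): Point on the small offcut: middle of the lower edge of its thick end, 45 mm along +x from its origin.
- spirit_level: Spirit level: straight aluminium bar with black end caps and a small vial in the top, 200 mm long (x), 24 mm wide (y), 36 mm high. Origin: centre of the underside, which is flat. 0.18 kg. Either way round will do; to bear on both supports its middle belongs over the gap between them, near x = 30 mm of the board.
- square_offcut: Bystander: plain square-sawn wooden block 42 x 85 x 30 mm (not a wedge, not needed). Origin: centre of the underside.
- masking_tape: Bystander: roll of masking tape lying flat, 104 mm across, 25 mm high. Origin: centre of the underside.
- screwdriver: Bystander: screwdriver lying down, 192 mm long along its y axis, 27 mm wide. Origin: centre of the underside.
- stapler: Bystander: desk stapler, 136 mm long along its y axis, 30 mm wide, 49 mm high. Origin: centre of the underside.
- glue_stick: Bystander: glue stick standing upright, 26 mm across, 90 mm high. Origin: centre of the underside.
Not all that is in view belongs to the job. What is shaped like the small_offcut but red is not meant.

How it is judged:
By the outcome, as a careful person would: the job done as asked, in the order asked, and still so for the second after the job is handed in, with the robot touching nothing.
It also fails if it takes over 67 s, if anything falls off the work surface, if the arm or the gripper's body presses on something with over 40 N, if the wrist force passes 120 N, or if a joint passes its speed limit or range.

## Robot

A 6-joint arm with a two-finger parallel gripper is mounted at the origin on a cart in front of the work surface, level with it; the furniture and walls round the work are solid. World frame = base frame: x ahead of the robot, y to its left, z up, the work surface at z = 0. Lengths are in m, angles in degrees, forces in N, time in s.
With the tool pointing down it reaches from about 0.35 to 0.875 m from the base axis. Payload 4.2 kg.
Tool frame: the origin (TCP) lies at the very end of the fingers, on their centre line; the grasp point (between the pads) lies 19 mm behind it; z points along the fingers, x is the direction in which the jaws open and shut, and the axes are right-handed (so a half turn about z gives the same grasp; the last joint's range is limited). The gripper opens to 87 mm and grips with 3 to 60 N. Pads are 19 mm wide; open, the fingers measure 117 mm over their backs; the gripper's body (75 mm by 190 mm) begins 51 mm behind the grasp point.
Start: joints at [-58.006, 22.042, 0.453, 0, -68.411, -14.817], TCP at [0.185, -0.597, 0.223] pointing down, gripper open.
Joint ranges: [-179.83, 179.83], [-69.29, 118.12], [-61.27, 80.66], [-181.25, 117.63], [-171.15, -9.14], [-177.46, 177.46]. Speed limits (degrees/s): [159.86, 159.86, 180, 180, 180, 180].

## Interface

Orientations are given as a 3x3 rotation matrix whose columns are the frame's x, y, z axes.
In Python, from station import r gives the robot as it stands.
- The arm moves only by the tool move_arm, never from a script. Its argument "series" is a list that holds one entry, the list of rows, each a list of 7 numbers: the shift along the tool's x, y, z in cm, then the turn, a rotation vector about the tool's x, y, z in degrees, then the opening, from -1 (shut) to 1 (fully open). In form: [[[dx, dy, dz, wx, wy, wz, fingers], ...]]. A call has 1 to 12 rows; each row shifts and turns the commanded pose from where the row before left it, along the tool's axes as they then stand; what a row does not reach is not made up. A row lasts 1/8 s, in which the tool goes at most 62.5 mm and 10.7 degrees, less where a joint would pass 70% of its speed; a pose out of reach is approached as far as the arm can. A call is refused whole if a number of a shift passes 6.25 or a number of a turn 10.7, either way. A call with a gripper value outside its range is refused whole. The fingers move at their own pace and stop on an object; the grip force is fixed at half the most. Time passes only in rows, so rows that do not move let the fingers close. It gives the time, the measured TCP pose, the force and the opening at its end, in the units of the state.
- r.sense(): the state, without advancing time (a new reading comes with each control period).
- r.capture(name): name is "scene" or "top" or "wrist"; returns a dict with "color" (480x640x3 uint8, blue, green, red), "fx", "fy", "cx", "cy" (pixels), "D" ([k1, k2, p1, p2, k3] as OpenCV has them; the pictures are not rectified), "rvec" (rotation vector, rad) and "tvec" (3), from world to camera coordinates, as OpenCV has them; the wrist camera has in their place "tool_from_camera" (4x4, takes a point from camera to tool coordinates, whose origin is the TCP and whose axes are the tool frame's). Camera axes: x right, y down, z forward; pixel columns grow to the right and rows downward; lengths in m; the calibration is good to about 2 mm. A picture is of the moment at which its call begins: read the wrist's pose just before it. There is no depth.
- r.finish_job(): hands the job in, once; it reports no verdict.
The state is a dict: "time_s": time; "joints": joint angles; "joint_velocities": joint speeds; "effort": joint torques, N m; "tcp_pos": TCP position; "ee_rot": TCP orientation; "wrist_force": force on the tool from outside, world axes, zero at the start; "moment": the same for the moment, N m; "gripper_width": opening from 0.0 (shut) to 1.0 (fully open).
Only numpy, scipy, OpenCV 4.12 (cv2) and the standard library are available. Lean on these libraries where they do the work, as an engineer would, in place of code of your own. Each camera call takes 0.05 s, during which the arm holds its last target.

## Working session

There is one attempt and no reset: what is moved stays moved. The work goes in short steps, Python scripts to look and compute and a tool call to move; the robot and the scene stay as the last step left them, time stands still between calls to the robot, and variables do not carry over. Pictures are saved under pics/ and viewed, and the job is handed in when it is done.

Besides the shell and the picture viewer there is one more tool, called after "Emit:" by a JSON object that holds its "fn" and its "kwargs", one argument or row to a line. move_arm: Moves the arm, as the interface text tells. Its arguments: {"type":"object","properties":{"series":{"type":"array","items":{"type":"array","items":{"type":"array","items":{"type":"number"}}}}},"required":["series"]}

```bash
mkdir -p pics; ls
python3 - <<'E'
from station import r
import cv2
s=r.sense();print({k:s[k] for k in('time_s','tcp_pos','ee_rot','wrist_force','gripper_width')})
for n in('scene','top','wrist'):
    c=r.capture(n);cv2.imwrite(f'pics/{n}0.png',c['color']);print(n,{k:c[k] for k in c if k!='color'})
E
```

```text
pics
{'time_s': 0.0, 'tcp_pos': array([ 0.18440193, -0.59652073,  0.22144978]), 'ee_rot': array([[-2.95126963e-01,  9.55457739e-01, -7.64978634e-04],
       [ 9.55455424e-01,  2.95127934e-01,  2.10587426e-03],
       [ 2.23784042e-03, -1.09402712e-04, -9.99997490e-01]]), 'wrist_force': array([ 1.53305213, -0.13119613, -1.0420718 ]), 'gripper_width': 0.9979159294250173}
scene {'fx': 609.9648757215523, 'fy': 609.9648757215523, 'cx': 311.15499567616394, 'cy': 236.45909981069155, 'D': array([0.01703179, 0.        , 0.        , 0.        , 0.        ]), 'rvec': array([ 1.33151639, -2.20152543,  0.93665178]), 'tvec': array([0.42226788, 0.35381349, 1.62731731])}
top {'fx': 443.57366592026654, 'fy': 443.57366592026654, 'cx': 324.9756507287436, 'cy': 230.33033587117427, 'D': array([-0.02548493,  0.        ,  0.        ,  0.        ,  0.        ]), 'rvec': array([ 2.16589001, -2.05615265,  0.20569133]), 'tvec': array([0.13924378, 0.56192496, 1.12603808])}
wrist {'fx': 347.60669509793377, 'fy': 347.60669509793377, 'cx': 321.6653780437615, 'cy': 237.81563017726148, 'D': array([-0.04312744,  0.        ,  0.        ,  0.        ,  0.        ]), 'tool_from_camera': array([[ 9.99999620e-01, -3.03264571e-04, -8.17569553e-04,
        -2.14985739e-04],
       [ 5.05770209e-04,  9.65474017e-01,  2.60498879e-01,
        -7.09970656e-02],
       [ 7.10342080e-04, -2.60499193e-01,  9.65473804e-01,
        -1.62640092e-01],
       [ 0.00000000e+00,  0.00000000e+00,  0.00000000e+00,
         1.00000000e+00]])}
```

View pics/scene0.png

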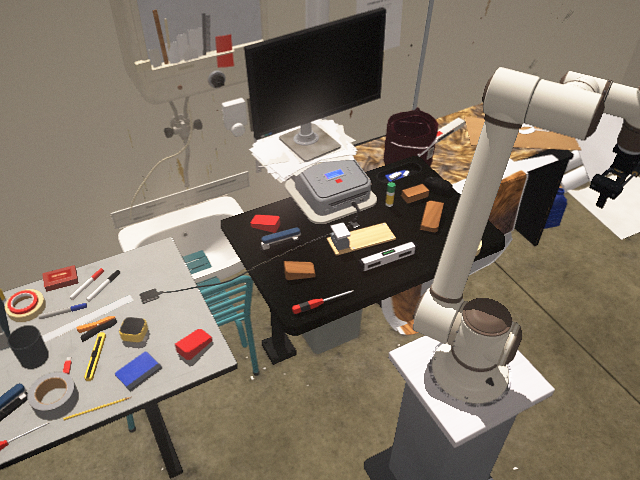

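View pics/top0.png

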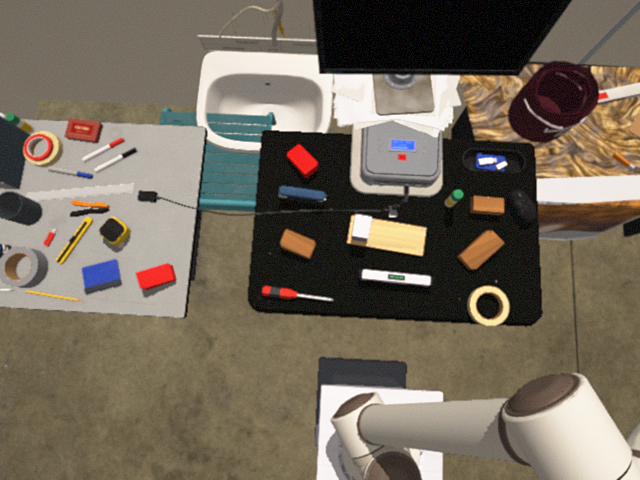

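View pics/wrist0.png

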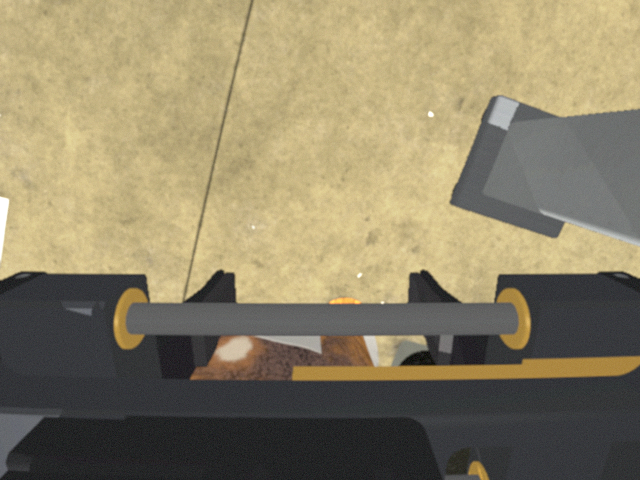

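```bash
cat > h.py <<'E'
import numpy as np,cv2
from station import r
def cam(c,s=None):
    K=np.array([[c['fx'],0,c['cx']],[0,c['fy'],c['cy']],[0,0,1.]])
    if 'rvec' in c:
        R=cv2.Rodrigues(c['rvec'])[0];t=np.asarray(c['tvec']).ravel()
    else:
        T=np.eye(4);T[:3,:3]=s['ee_rot'];T[:3,3]=s['tcp_pos'];T=np.linalg.inv(T@c['tool_from_camera']);R=T[:3,:3];t=T[:3,3]
    return K,c['D'],R,t
def ray(C,uv):
    K,D,R,t=C
    p=cv2.undistortPoints(np.float64(uv).reshape(-1,1,2),K,D).reshape(-1,2)
    d=np.c_[p,np.ones(len(p))]@R
    return -R.T@t,d
def onz(C,uv,z):
    o,d=ray(C,uv);return o+d*((z-o[2])/d[:,2:3])
def proj(C,X):
    K,D,R,t=C
    return cv2.projectPoints(np.float64(X).reshape(-1,1,3),cv2.Rodrigues(R)[0],t,K,D)[0].reshape(-1,2)
def tri(C1,uv1,C2,uv2):
    o1,d1=ray(C1,uv1);o2,d2=ray(C2,uv2);out=[]
    for a,b in zip(d1,d2):
        A=np.c_[a,-b];x=np.linalg.lstsq(A,o2-o1,rcond=None)[0]
        p,q=o1+a*x[0],o2+b*x[1];out.append(np.r_[(p+q)/2,np.linalg.norm(p-q)])
    return np.array(out)
E
python3 - <<'E'
import cv2,numpy as np
t=cv2.imread('pics/top0.png');s=cv2.imread('pics/scene0.png')
cv2.imwrite('pics/topc.png',cv2.resize(t[125:330,245:550],None,fx=2.6,fy=2.6,interpolation=cv2.INTER_CUBIC))
cv2.imwrite('pics/scc.png',cv2.resize(s[165:325,215:475],None,fx=3,fy=3,interpolation=cv2.INTER_CUBIC))
E
```

```text
(no output)
```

View pics/topc.png

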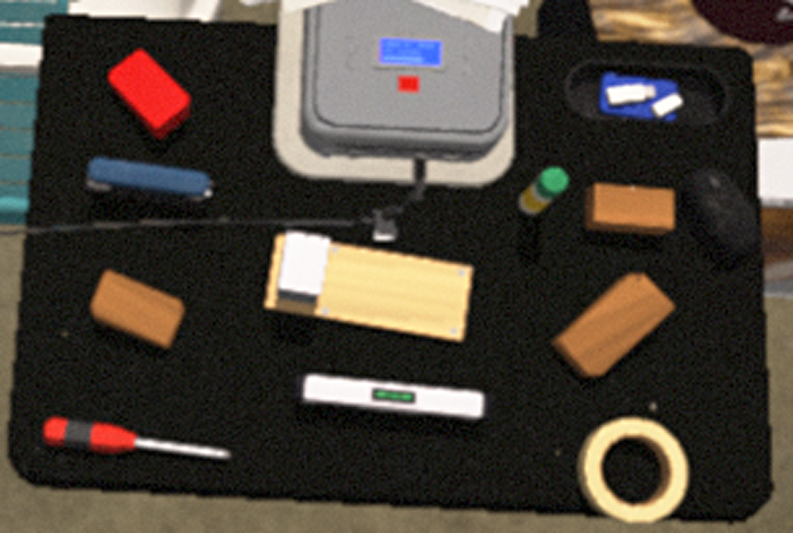

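View pics/scc.png

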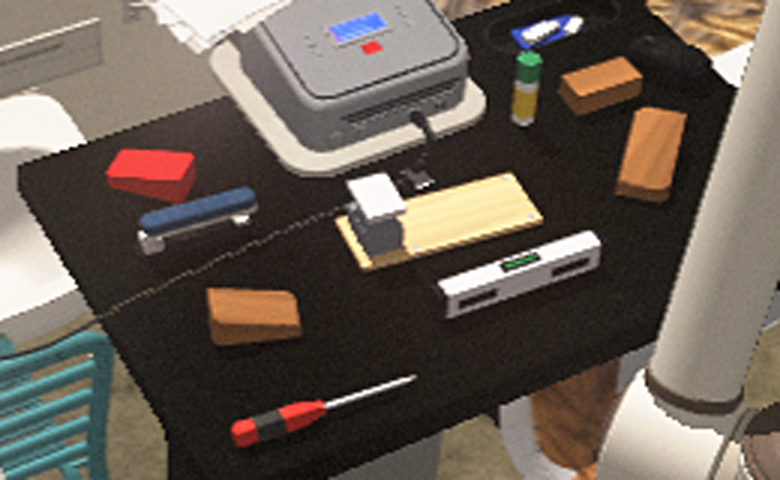

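Run:
```python
from h import *
c=r.capture('top');C=cam(c);im=c['color']
S=r.capture('scene');CS=cam(S)
hsv=cv2.cvtColor(im,cv2.COLOR_BGR2HSV)
def blobs(m,n):
    k,l,st,ce=cv2.connectedComponentsWithStats(m.astype(np.uint8))
    for i in range(1,k):
        if st[i,4]>120 and 245<ce[i,0]<550 and 150<ce[i,1]<330:
            cs=cv2.findContours((l==i).astype(np.uint8),0,2)[0][0]
            rc=cv2.minAreaRect(cs);p=onz(C,[rc[0]],.02)[0];b=onz(C,cv2.boxPoints(rc),.02)
            L=np.linalg.norm(b[0]-b[1]),np.linalg.norm(b[2]-b[1])
            d=(b[1]-b[0]) if L[0]>L[1] else b[2]-b[1]
            print(n,ce[i].round(),st[i,4],p.round(3),np.round(L,3),'long axis deg',np.degrees(np.arctan2(d[1],d[0])).round(1)%180)
h,s,v=cv2.split(hsv)
blobs((h>5)&(h<16)&(s>110)&(v>60),'brown')
blobs((h>15)&(h<28)&(s>60)&(v>120),'yellow')
blobs((s<40)&(v>180),'white')
crop=lambda u,v:[u/2.6+245,v/2.6+125]
print('board',onz(C,[crop(278,236),crop(472,265),crop(462,340),crop(265,308)],.009).round(3))
print('level top z=.036',onz(C,[crop(394,391),crop(303,386),crop(485,399)],.036).round(3))
print('cap tri',tri(C,[[crop(280,233)[0],crop(280,233)[1]],crop(331,236),crop(320,302),crop(278,294)],CS,[[346/3+215,180/3+165],[390/3+215,176/3+165],[405/3+215,213/3+165],[362/3+215,221/3+165]]).round(3) )
```

```text
brown [487. 205.] 600 [ 0.658 -0.28   0.02 ] [0.052 0.098] long axis deg 88.1
brown [297. 243.] 694 [0.522 0.243 0.02 ] [0.056 0.098] long axis deg 69.5
brown [481. 249.] 1000 [ 0.53  -0.259  0.02 ] [0.129 0.063] long axis deg 134.8
yellow [542. 154.] 171 [ 0.814 -0.442  0.02 ] [0.049 0.052] long axis deg 14.900000000000006
yellow [393. 236.] 1766 [ 0.557 -0.001  0.02 ] [0.083 0.214] long axis deg 82.8
yellow [549. 254.] 452 [ 0.516 -0.451  0.02 ] [0.105 0.059] long axis deg 177.5
white [428. 187.] 256 [ 0.713 -0.121  0.02 ] [0.136 0.059] long axis deg 134.2
white [361. 226.] 371 [0.58  0.069 0.02 ] [0.063 0.046] long axis deg 173.0
white [396. 277.] 553 [ 0.444 -0.029  0.02 ] [0.025 0.185] long axis deg 87.0
board [[ 0.609  0.096  0.009]
 [ 0.588 -0.113  0.009]
 [ 0.506 -0.103  0.009]
 [ 0.53   0.106  0.009]]
level top z=.036 [[ 0.446 -0.028  0.036]
 [ 0.446  0.065  0.036]
 [ 0.442 -0.121  0.036]]
cap tri [[0.596 0.096 0.075 0.002]
 [0.6   0.041 0.054 0.004]
 [0.532 0.056 0.063 0.008]
 [0.539 0.101 0.065 0.012]]
```

Emit:
{"fn": "move_arm", "kwargs": {
  "series": [
    [[1.5,3.5,0,0,0,0,1],[2.2,5,0,0,0,0,1],[2.2,5,0,0,0,0,1],[2.2,5,0,0,0,0,1],[2.2,5,0,0,0,0,1],[2.2,5,0,0,0,0,1],[2.2,5,0,0,0,0,1],[2.2,5,0,0,0,0,1],[2.2,5,0,0,0,0,1],[2,4,0,0,0,0,1],[1,2.5,0,0,0,0,1],[0,0,0,0,0,0,1]]
  ]
}}

```text
time_s: 1.75
tcp_pos: [0.598, -0.2373, 0.2219]
ee_rot: [[-0.297, 0.955, -0.001], [0.955, 0.297, 0.0], [0.0, -0.001, -1.0]]
wrist_force: [-0.0, -1.0, -0.8]
gripper_width: 1.001
```

```bash
cat > shot.py <<'E'
import sys
from h import *
s=r.sense();c=r.capture('wrist');n=sys.argv[1]
cv2.imwrite(f'pics/{n}.png',c['color'])
import pickle;pickle.dump((s,c),open(f'pics/{n}.pkl','wb'))
print(s['time_s'],s['tcp_pos'].round(4),s['joints'].round(1),'yaw',np.degrees(np.arctan2(s['ee_rot'][1,0],s['ee_rot'][0,0])).round(2),s['ee_rot'][:,2].round(4),s['wrist_force'].round(1))
E
python3 shot.py w1
```

```text
1.75 [ 0.598  -0.2373  0.2219] [ -7.3  23.9   3.2  -0.  -69.4 -65.5] yaw 107.28 [-8.e-04  1.e-04 -1.e+00] [-0.  -1.  -0.8]
```

View pics/w1.png

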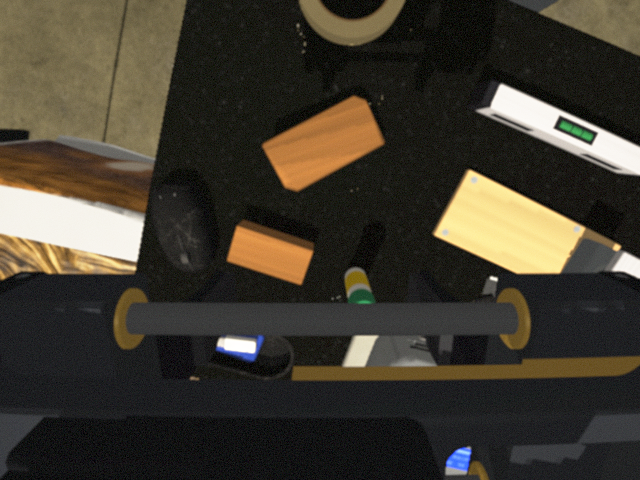

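Run:
```python
import cv2
s=cv2.imread('pics/scene0.png')
w=cv2.imread('pics/w1.png')
a=cv2.resize(s[180:240,375:465],(720,480),interpolation=cv2.INTER_CUBIC)
b=cv2.resize(w[80:200,240:400],(800,600),interpolation=cv2.INTER_CUBIC)
cv2.imwrite('pics/z1.png',a);cv2.imwrite('pics/z2.png',b)
```

```text
(no output)
```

View pics/z1.png

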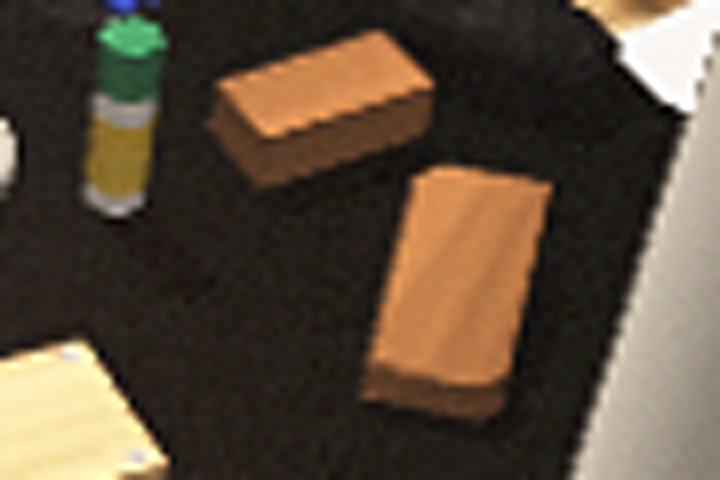

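View pics/z2.png

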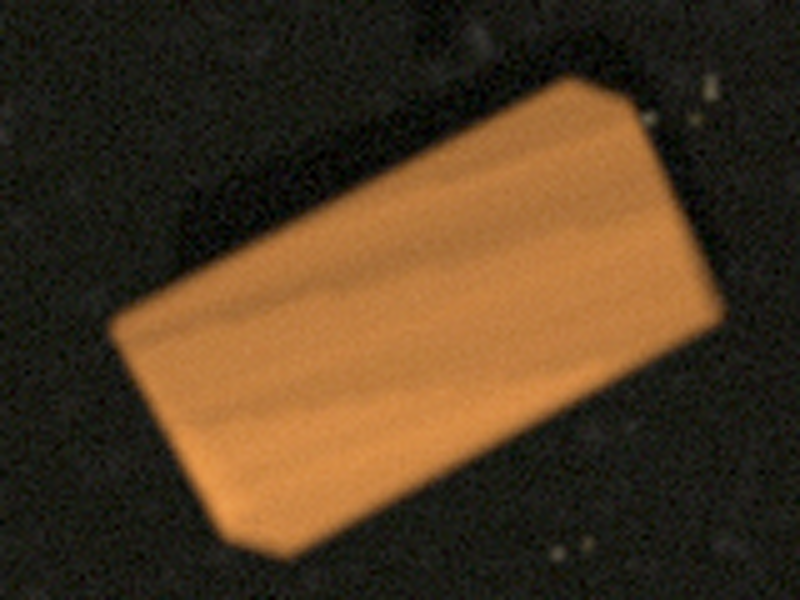

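Emit:
{"fn": "move_arm", "kwargs": {
  "series": [
    [[4,2,0,0,0,0,1],[4.7,2.1,0,0,0,0,1],[4.7,2.1,0,0,0,0,1],[4.7,2.1,0,0,0,0,1],[4,2,0,0,0,0,1],[1.2,0.5,0,0,0,0,1],[0,0,0,0,0,0,1],[0,0,0,0,0,0,1]]
  ]
}}

```text
time_s: 2.8
tcp_pos: [0.6311, 0.0145, 0.2227]
ee_rot: [[-0.294, 0.956, -0.0], [0.956, 0.294, -0.0], [-0.0, -0.0, -1.0]]
wrist_force: [-0.6, -0.8, -0.2]
gripper_width: 0.999
```

```bash
python3 shot.py w2
```

```text
2.8 [0.6311 0.0145 0.2227] [ 16.   22.7   1.4   0.  -68.8 -88.9] yaw 107.07 [-2.e-04 -2.e-04 -1.e+00] [-0.6 -0.8 -0.2]
```

View pics/w2.png

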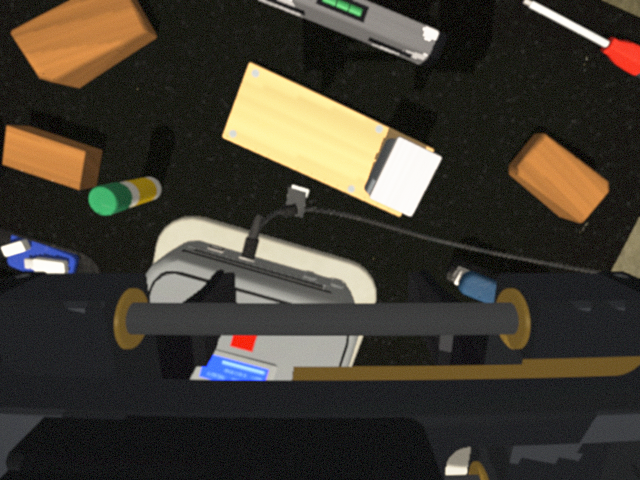

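Emit:
{"fn": "move_arm", "kwargs": {
  "series": [
    [[4,0.7,0,0,0,0,1],[5,0.8,0,0,0,0,1],[5,0.8,0,0,0,0,1],[5,0.8,0,0,0,0,1],[4,0.5,0,0,0,0,1],[1.2,0.2,0,0,0,0,1],[0,0,0,0,0,0,1],[0,0,0,0,0,0,1]]
  ]
}}

```text
time_s: 3.85
tcp_pos: [0.5966, 0.257, 0.2226]
ee_rot: [[-0.294, 0.956, -0.0], [0.956, 0.294, -0.0], [-0.0, -0.0, -1.0]]
wrist_force: [0.2, 0.6, -0.0]
gripper_width: 0.996
```

```bash
python3 shot.py w3
```

```text
3.85 [0.5966 0.257  0.2226] [  37.6   24.5    4.2    0.   -69.8 -110.5] yaw 107.07 [-1.e-04 -3.e-04 -1.e+00] [ 0.2  0.6 -0. ]
```

View pics/w3.png

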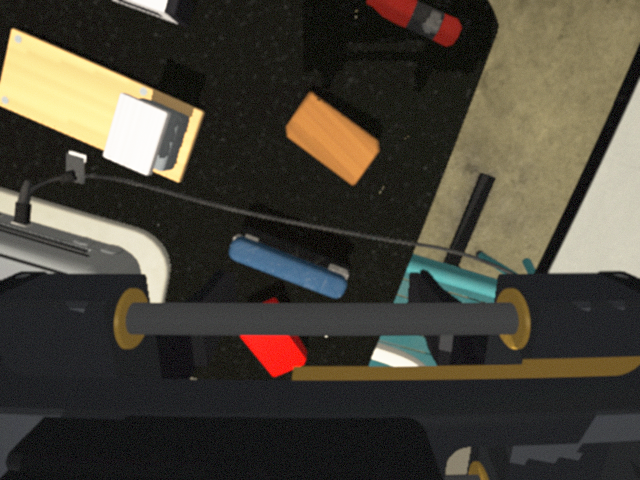

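```bash
cat > wedge.py <<'E'
from h import *
import pickle
def load(n):
    s,c=pickle.load(open(f'pics/{n}.pkl','rb'));return c['color'],cam(c,s)
def mask(im,box,lo,hi):
    h=cv2.cvtColor(im,cv2.COLOR_BGR2HSV);m=cv2.inRange(h,lo,hi);z=np.zeros_like(m);x0,y0,x1,y1=box;z[y0:y1,x0:x1]=m[y0:y1,x0:x1]
    return cv2.morphologyEx(z,cv2.MORPH_OPEN,np.ones((3,3)))
def castplane(C,uv,p0,n):
    o,d=ray(C,uv);return o+d*(((p0-o)@n)/(d@n))[:,None]
def wedge(n,box,ang,hm,z0=0):
    im,C=load(n);m=mask(im,box,(5,110,70),(18,255,255))
    cs=max(cv2.findContours(m,0,cv2.CHAIN_APPROX_NONE)[0],key=cv2.contourArea).reshape(-1,2)
    c=onz(C,[cs.mean(0)],z0+hm)[0]
    for it in range(8):
        u=np.array([np.cos(np.radians(ang)),np.sin(np.radians(ang)),0]);t=np.tan(np.radians(12))
        nrm=np.array([-t*u[0],-t*u[1],1]);P=castplane(C,cs,np.r_[c[:2],z0+hm],nrm)
        rc=cv2.minAreaRect((P[:,:2]*1000).astype(np.float32));b=cv2.boxPoints(rc)/1000
        e=[b[1]-b[0],b[2]-b[1]];L=[np.linalg.norm(x) for x in e];d=e[int(L[1]>L[0])]
        a=np.degrees(np.arctan2(d[1],d[0]));a+=180*round((ang-a)/180);ang=a;c=np.r_[b.mean(0),0]
    return c[:2].round(4),round(ang,2),np.round(L,4)
E
python3 - <<'E'
from wedge import *
print('big',wedge('w1',(240,80,400,205),314.8,.0317))
print('big rev',wedge('w1',(240,80,400,205),134.8,.0317))
print('small',wedge('w3',(270,80,400,200),69.5,.0276))
print('small rev',wedge('w3',(270,80,400,200),249.5,.0276))
# board: yellow mask, edges
for n,box in(('w2',(210,50,450,225)),('w3',(0,20,215,195))):
    im,C=load(n);m=mask(im,box,(15,50,100),(30,255,255))
    cs=np.vstack(cv2.findContours(m,0,cv2.CHAIN_APPROX_NONE)[0]).reshape(-1,2)
    P=onz(C,cs,.009)[:,:2]*1000;rc=cv2.minAreaRect(P.astype(np.float32));print(n,'board',rc,cv2.boxPoints(rc).round(1).tolist())
    h=cv2.cvtColor(im,cv2.COLOR_BGR2HSV);m=cv2.inRange(h,(0,0,190),(180,40,255));z=np.zeros_like(m)
    x0,y0,x1,y1=(350,130,450,220) if n=='w2' else (95,85,180,180);z[y0:y1,x0:x1]=m[y0:y1,x0:x1]
    cs=max(cv2.findContours(z,0,cv2.CHAIN_APPROX_NONE)[0],key=cv2.contourArea)
    rc=cv2.minAreaRect(cs);print('cap px',rc,cv2.boxPoints(rc).round(1).tolist(),cv2.contourArea(cs))
E
```

```text
big (array([ 0.5284, -0.2559], dtype=float32), np.float32(314.76), array([0.1109, 0.057 ], dtype=float32))
big rev (array([ 0.5309, -0.2586], dtype=float32), np.float32(134.54), array([0.1106, 0.0599], dtype=float32))
small (array([0.5207, 0.2432], dtype=float32), np.float32(71.12), array([0.0511, 0.0911], dtype=float32))
small rev (array([0.5212, 0.2456], dtype=float32), np.float32(251.34), array([0.0528, 0.0916], dtype=float32))
w2 board ((559.7219848632812, -1.0787200927734375), (210.9143524169922, 81.90928649902344), 82.98191833496094) [[506.20001220703125, -100.69999694824219], [587.5, -110.69999694824219], [613.2999877929688, 98.5999984741211], [532.0, 108.5999984741211]]
cap px ((404.800048828125, 176.89999389648438), (47.85185241699219, 67.9764633178711), 26.56505012512207) [[368.20001220703125, 196.60000610351562], [398.6000061035156, 135.8000030517578], [441.3999938964844, 157.1999969482422], [411.0, 218.0]] 3096.0
w3 board ((559.4498291015625, -0.21349334716796875), (213.028564453125, 81.97803497314453), 83.0147705078125) [[505.79998779296875, -101.0], [587.2000122070312, -110.9000015258789], [613.0999755859375, 100.5], [531.7000122070312, 110.5]]
cap px ((133.9075469970703, 133.78964233398438), (51.38279342651367, 70.47651672363281), 17.700428009033203) [[98.69999694824219, 159.5], [120.0999984741211, 92.4000015258789], [169.10000610351562, 108.0], [147.6999969482422, 175.1999969482422]] 3244.0
```

Run:
```python
from wedge import *
_,C2=load('w2');_,C3=load('w3')
T=tri(C2,[[368.2,196.6],[398.6,135.8],[441.4,157.2],[411,218]],C3,[[98.7,159.5],[120.1,92.4],[169.1,108],[147.7,175.2]])
print(T.round(4),T.mean(0).round(4))
T=tri(C2,[[404.8,176.9]],C3,[[133.9,133.8]]);print(T.round(4))
```

```text
[[5.968e-01 4.740e-02 7.170e-02 4.000e-03]
 [5.367e-01 5.570e-02 6.890e-02 6.000e-04]
 [5.399e-01 9.910e-02 6.660e-02 4.400e-03]
 [6.014e-01 9.200e-02 6.880e-02 1.800e-03]] [0.5687 0.0736 0.069  0.0027]
[[5.682e-01 7.340e-02 6.850e-02 4.000e-04]]
```

Emit:
{"fn": "move_arm", "kwargs": {
  "series": [
    [[-3,-1.5,0,0,0,0,-1],[-4,-2,1,0,0,0,-1],[-4,-2,3,0,0,0,-1],[-3.5,-1.6,4,0,0,0,-1],[-2.2,-1,3,0,0,0,-1],[0,0,1,0,0,0,-1],[0,0,0,0,0,0,-1],[0,0,0,0,0,0,-1]]
  ]
}}

```text
time_s: 4.9
tcp_pos: [0.5694, 0.076, 0.1039]
ee_rot: [[-0.296, 0.955, 0.003], [0.955, 0.296, 0.001], [-0.0, 0.003, -1.0]]
wrist_force: [-0.1, 1.0, 0.3]
gripper_width: 0.172
```

Emit:
{"fn": "move_arm", "kwargs": {
  "series": [
    [[0,0,1.5,0,0,0,-1],[0,0,1,0,0,0,-1],[0,0,0.2,0,0,0,-1],[0,0,0.1,0,0,0,-1],[0,0,0,0,0,0,-1]]
  ]
}}

```text
time_s: 5.52
tcp_pos: [0.5684, 0.0752, 0.0747]
ee_rot: [[-0.295, 0.955, 0.0], [0.955, 0.295, 0.0], [-0.0, 0.0, -1.0]]
wrist_force: [-0.4, 0.1, -0.7]
gripper_width: 0.005
```

Emit:
{"fn": "move_arm", "kwargs": {
  "series": [
    [[0,0,0.2,0,0,0,-1],[0,0,0,0,0,0,-1]]
  ]
}}

```text
time_s: 5.78
tcp_pos: [0.5681, 0.0751, 0.0725]
ee_rot: [[-0.295, 0.955, -0.0], [0.955, 0.295, 0.0], [0.0, -0.0, -1.0]]
wrist_force: [-0.5, -0.5, -0.5]
gripper_width: 0.007
```

Emit:
{"fn": "move_arm", "kwargs": {
  "series": [
    [[0,0,0.2,0,0,0,-1],[0,0,0,0,0,0,-1]]
  ]
}}

```text
time_s: 6.02
tcp_pos: [0.568, 0.0751, 0.0704]
ee_rot: [[-0.295, 0.955, -0.0], [0.955, 0.295, -0.0], [0.0, -0.0, -1.0]]
wrist_force: [0.7, -0.0, 0.8]
gripper_width: 0.008
```

Emit:
{"fn": "move_arm", "kwargs": {
  "series": [
    [[0,0,0.1,0,0,0,-1],[0,0,0,0,0,0,-1]]
  ]
}}

```text
time_s: 6.28
tcp_pos: [0.5683, 0.0752, 0.0697]
ee_rot: [[-0.295, 0.955, 0.0], [0.955, 0.295, 0.0], [-0.0, 0.0, -1.0]]
wrist_force: [0.5, -0.4, 0.4]
gripper_width: 0.003
```

Emit:
{"fn": "move_arm", "kwargs": {
  "series": [
    [[0,0,0.1,0,0,0,-1],[0,0,0,0,0,0,-1]]
  ]
}}

```text
time_s: 6.52
tcp_pos: [0.5683, 0.0752, 0.0696]
ee_rot: [[-0.296, 0.955, 0.001], [0.955, 0.296, -0.0], [-0.0, 0.001, -1.0]]
wrist_force: [-1.6, 0.2, 6.3]
gripper_width: 0.005
```

Emit:
{"fn": "move_arm", "kwargs": {
  "series": [
    [[0,0,0.1,0,0,0,-1],[0,0,0,0,0,0,-1]]
  ]
}}

```text
time_s: 6.78
tcp_pos: [0.5683, 0.0752, 0.0696]
ee_rot: [[-0.296, 0.955, 0.001], [0.955, 0.296, -0.0], [-0.001, 0.001, -1.0]]
wrist_force: [-3.5, -0.0, 10.4]
gripper_width: 0.006
```

```bash
cat > plan.py <<'E'
# usage: plan.py x y z yaw  [n] -> rows (uniform) from the present pose
import sys
from h import *
from scipy.spatial.transform import Rotation as Ro
x,y,z,yaw=map(float,sys.argv[1:5]);s=r.sense()
R=s['ee_rot'];y0=np.degrees(np.arctan2(R[1,0],R[0,0]));dy=yaw-y0
if len(sys.argv)>6: pass
else: dy=(dy+180)%360-180
d=np.array([x,y,z])-s['tcp_pos']
n=int(sys.argv[5]) if len(sys.argv)>5 and int(sys.argv[5]) else max(1,int(np.ceil(max(abs(dy)/10.6,np.linalg.norm(d)/.06))))
print('now',s['tcp_pos'].round(4),'yaw',y0.round(2),'d',d.round(4),'dyaw',dy.round(2),'n',n)
for i in range(n):
    a=np.radians(y0+dy*i/n);X=np.array([np.cos(a),np.sin(a),0]);Y=np.array([np.sin(a),-np.cos(a),0]);e=d/n*100
    print([round(float(v),2) for v in (e@X,e@Y,-e[2])]+[0,0,round(-dy/n,2)])
E
python3 plan.py 0.5284 -0.2559 0.15 224.76 12
```

```text
now [0.5683 0.0752 0.0696] yaw 107.22 d [-0.0399 -0.3311  0.0804] dyaw 117.54 n 12
[-2.54, -1.13, -0.67, 0, 0, np.float64(-9.79)]
[-2.31, -1.55, -0.67, 0, 0, np.float64(-9.79)]
[-2.01, -1.92, -0.67, 0, 0, np.float64(-9.79)]
[-1.65, -2.23, -0.67, 0, 0, np.float64(-9.79)]
[-1.25, -2.48, -0.67, 0, 0, np.float64(-9.79)]
[-0.81, -2.66, -0.67, 0, 0, np.float64(-9.79)]
[-0.35, -2.76, -0.67, 0, 0, np.float64(-9.79)]
[0.13, -2.78, -0.67, 0, 0, np.float64(-9.79)]
[0.6, -2.71, -0.67, 0, 0, np.float64(-9.79)]
[1.05, -2.57, -0.67, 0, 0, np.float64(-9.79)]
[1.47, -2.36, -0.67, 0, 0, np.float64(-9.79)]
[1.85, -2.07, -0.67, 0, 0, np.float64(-9.79)]
```

Emit:
{"fn": "move_arm", "kwargs": {
  "series": [
    [[0,0,-4,0,0,0,-1],[-2.6,-1.2,-3,0,0,-9.8,0],[-2.5,-1.7,-1.2,0,0,-9.8,1],[-2.2,-2.1,0,0,0,-10.7,1],[-1.7,-2.5,0,0,0,-10.7,1],[-1.3,-2.8,0,0,0,-10.7,1],[-0.7,-3,0,0,0,-10.7,1],[-0.1,-3,0,0,0,-10.7,1],[0.4,-3,0,0,0,-10.7,1],[0.9,-2.8,0,0,0,-10.7,1],[1.5,-2.6,0,0,0,-10.7,1],[1.8,-2.4,0,0,0,-10.7,1]]
  ]
}}

```text
time_s: 8.28
tcp_pos: [0.5257, -0.2539, 0.1494]
ee_rot: [[-0.726, -0.687, -0.0], [-0.687, 0.726, 0.0], [0.0, 0.0, -1.0]]
wrist_force: [0.1, 1.4, 0.3]
gripper_width: 0.996
```

```bash
python3 plan.py 0.5284 -0.2559 0.06 224.76 2
```

```text
now [ 0.5257 -0.2539  0.1494] yaw -136.57 d [ 0.0027 -0.002  -0.0894] dyaw 1.33 n 2
[-0.03, -0.16, 4.47, 0, 0, np.float64(-0.67)]
[-0.03, -0.17, 4.47, 0, 0, np.float64(-0.67)]
```

Emit:
{"fn": "move_arm", "kwargs": {
  "series": [
    [[-0.05,-0.3,3,0,0,-1.3,1],[0,0,4,0,0,0,1],[0,0,4,0,0,0,1],[0,0,2.5,0,0,0,1],[0,0,0.7,0,0,0,1],[0,0,0,0,0,0,-1],[0,0,0,0,0,0,-1],[0,0,0,0,0,0,-1],[0,0,0,0,0,0,-1],[0,0,0,0,0,0,-1]]
  ]
}}

```text
time_s: 9.52
tcp_pos: [0.5287, -0.255, 0.0083]
ee_rot: [[-0.715, -0.7, 0.001], [-0.7, 0.715, -0.0], [-0.0, -0.001, -1.0]]
wrist_force: [-1.1, 0.5, 3.7]
gripper_width: 0.641
```

```bash
python3 plan.py 0.5541 -0.0454 0.0883 173 8
```

```text
now [ 0.5287 -0.255   0.0083] yaw -135.61 d [0.0254 0.2096 0.08  ] dyaw -51.39 n 8
[-2.06, 1.65, -1.0, 0, 0, np.float64(6.42)]
[-1.86, 1.87, -1.0, 0, 0, np.float64(6.42)]
[-1.64, 2.07, -1.0, 0, 0, np.float64(6.42)]
[-1.4, 2.24, -1.0, 0, 0, np.float64(6.42)]
[-1.14, 2.38, -1.0, 0, 0, np.float64(6.42)]
[-0.87, 2.49, -1.0, 0, 0, np.float64(6.42)]
[-0.58, 2.57, -1.0, 0, 0, np.float64(6.42)]
[-0.29, 2.62, -1.0, 0, 0, np.float64(6.42)]
```

Emit:
{"fn": "move_arm", "kwargs": {
  "series": [
    [[0,0,-2,0,0,0,-1],[0,0,-4,0,0,0,-1],[-2.1,1.7,-2,0,0,6.4,-1],[-1.9,1.9,0,0,0,6.4,-1],[-1.6,2.1,0,0,0,6.4,-1],[-1.4,2.2,0,0,0,6.4,-1],[-1.1,2.4,0,0,0,6.4,-1],[-0.9,2.5,0,0,0,6.4,-1],[-0.6,2.6,0,0,0,6.4,-1],[-0.3,2.6,0,0,0,6.6,-1],[0,0,0,0,0,0,-1]]
  ]
}}

```text
time_s: 10.9
tcp_pos: [0.5532, -0.0427, 0.087]
ee_rot: [[-0.993, 0.12, -0.001], [0.12, 0.993, 0.0], [0.001, 0.0, -1.0]]
wrist_force: [-0.4, 0.1, -2.4]
gripper_width: 0.637
```

```bash
python3 plan.py 0.5541 -0.0454 0.025 173 1; python3 -c "
from h import *
c=r.capture('top')['color'];cv2.imwrite('pics/t2.png',cv2.resize(c[180:300,300:500],(800,480)))
print(r.sense()['ee_rot'][:,2],r.sense()['gripper_width'],r.sense()['wrist_force'])"
```

```text
now [ 0.5532 -0.0427  0.087 ] yaw 173.12 d [ 0.0009 -0.0027 -0.062 ] dyaw -0.12 n 1
[-0.13, -0.26, 6.2, 0, 0, np.float64(0.12)]
[-1.27234530e-03  1.13215816e-04 -9.99999184e-01] 0.6376202267816738 [ 0.07166328 -0.49385967 -1.92247732]
```

View pics/t2.png

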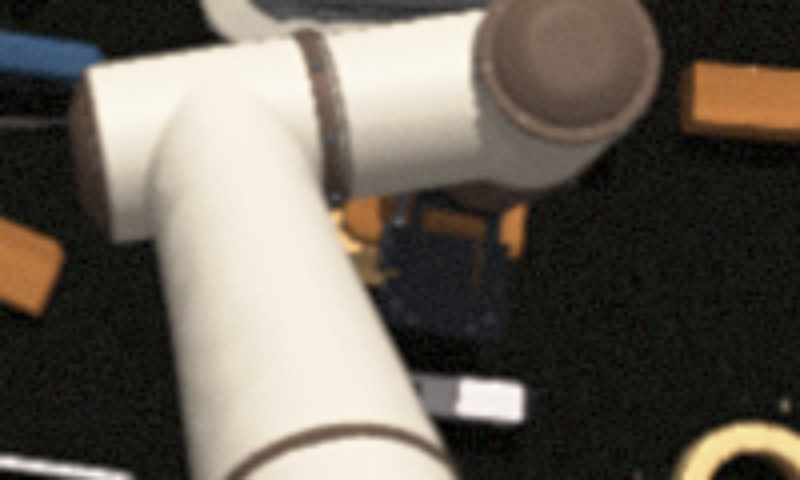

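Emit:
{"fn": "move_arm", "kwargs": {
  "series": [
    [[-0.1,-0.2,2,0,0,0,-1],[0,0,2.5,0,0,0,-1],[0,0,1.5,0,0,0,-1],[0,0,0.6,0,0,0,-1],[0,0,0.1,0,0,0,-1],[0,0,0.1,0,0,0,-1],[0,0,0,0,0,0,-1]]
  ]
}}

```text
time_s: 11.82
tcp_pos: [0.5546, -0.0461, 0.0202]
ee_rot: [[-0.993, 0.122, 0.001], [0.122, 0.993, 0.0], [-0.001, 0.0, -1.0]]
wrist_force: [1.0, 0.5, -2.3]
gripper_width: 0.647
```

Emit:
{"fn": "move_arm", "kwargs": {
  "series": [
    [[0,0,0.1,0,0,0,-1],[0,0,0,0,0,0,-1]]
  ]
}}

```text
time_s: 12.08
tcp_pos: [0.5542, -0.0462, 0.0187]
ee_rot: [[-0.993, 0.122, 0.0], [0.122, 0.993, 0.0], [-0.0, 0.0, -1.0]]
wrist_force: [0.1, 0.6, -1.8]
gripper_width: 0.64
```

Emit:
{"fn": "move_arm", "kwargs": {
  "series": [
    [[0,0,0.1,0,0,0,-1],[0,0,0,0,0,0,-1]]
  ]
}}

```text
time_s: 12.32
tcp_pos: [0.5541, -0.0462, 0.0175]
ee_rot: [[-0.993, 0.122, -0.0], [0.122, 0.993, -0.0], [0.0, -0.0, -1.0]]
wrist_force: [1.3, 0.2, -2.1]
gripper_width: 0.647
```

Emit:
{"fn": "move_arm", "kwargs": {
  "series": [
    [[0,0,0.1,0,0,0,-1],[0,0,0,0,0,0,-1]]
  ]
}}

```text
time_s: 12.58
tcp_pos: [0.5542, -0.0462, 0.0173]
ee_rot: [[-0.993, 0.122, 0.0], [0.122, 0.993, -0.0], [-0.0, -0.0, -1.0]]
wrist_force: [-3.5, -0.1, 6.1]
gripper_width: 0.645
```

Emit:
{"fn": "move_arm", "kwargs": {
  "series": [
    [[0,0,0.1,0,0,0,-1],[0,0,0,0,0,0,-1]]
  ]
}}

```text
time_s: 12.82
tcp_pos: [0.5542, -0.0462, 0.0173]
ee_rot: [[-0.993, 0.122, 0.0], [0.122, 0.993, -0.0], [-0.0, -0.0, -1.0]]
wrist_force: [-4.9, 1.8, 11.5]
gripper_width: 0.641
```

Emit:
{"fn": "move_arm", "kwargs": {
  "series": [
    [[0,0,0,0,0,0,0],[0,0,0,0,0,0,1],[0,0,0,0,0,0,1],[0,0,-2,0,0,0,1],[0,0,-5,0,0,0,1],[0,1,-6,0,0,0,1],[0,3.5,-6,0,0,0,1],[0,3,-2,0,0,0,1],[0,0,0,0,0,0,1]]
  ]
}}

```text
time_s: 13.95
tcp_pos: [0.5642, 0.0264, 0.2214]
ee_rot: [[-0.993, 0.12, 0.005], [0.12, 0.993, 0.001], [-0.004, 0.002, -1.0]]
wrist_force: [-0.9, -0.4, -0.5]
gripper_width: 1.0
```

```bash
python3 shot.py w4;python3 plan.py .5207 .2432 .1 161.1 0
```

```text
13.95 [0.5642 0.0264 0.2214] [ 19.1  16.1  -8.5   0.  -65.1 -26. ] yaw 173.12 [ 0.0046  0.0014 -1.    ] [-0.9 -0.4 -0.5]
now [0.5629 0.0254 0.2196] yaw 173.05 d [-0.0422  0.2178 -0.1196] dyaw -11.95 n 5
[1.37, 4.22, 2.39, 0, 0, np.float64(2.39)]
[1.54, 4.16, 2.39, 0, 0, np.float64(2.39)]
[1.71, 4.09, 2.39, 0, 0, np.float64(2.39)]
[1.88, 4.02, 2.39, 0, 0, np.float64(2.39)]
[2.05, 3.94, 2.39, 0, 0, np.float64(2.39)]
```

View pics/w4.png

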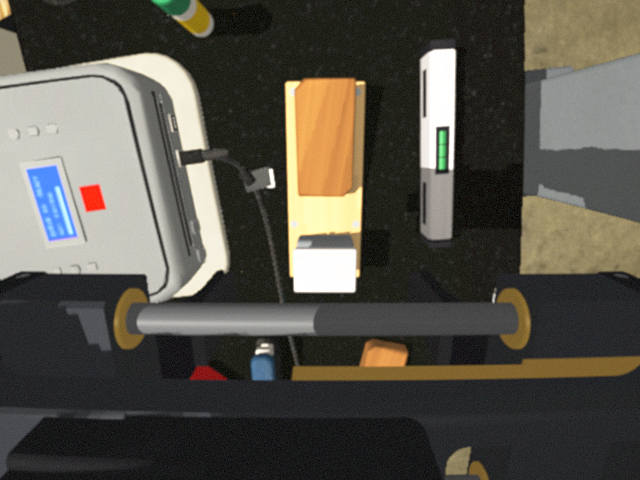

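Run:
```python
from wedge import *
print('big',wedge('w4',(290,70,362,205),263,.0317,.009))
```

```text
big (array([ 0.5494, -0.0468], dtype=float32), np.float32(263.31), array([0.0632, 0.1096], dtype=float32))
```

Emit:
{"fn": "move_arm", "kwargs": {
  "series": [
    [[1,3.3,0,0,0,2.4,1],[1.5,4.2,2,0,0,2.4,1],[1.7,4.1,3,0,0,2.4,1],[1.9,4,3,0,0,2.4,1],[1.6,3.2,3,0,0,2.4,1],[0.8,1.6,1,0,0,0,1],[0,0,0,0,0,0,1]]
  ]
}}

```text
time_s: 14.88
tcp_pos: [0.5233, 0.2423, 0.0981]
ee_rot: [[-0.946, 0.325, -0.002], [0.325, 0.946, -0.002], [0.001, -0.003, -1.0]]
wrist_force: [0.3, -0.1, 0.5]
gripper_width: 0.997
```

```bash
python3 plan.py .5207 .2432 .006 161.1 1; python3 -c "
from h import *
print(r.sense()['ee_rot'].round(4))"
```

```text
now [0.5233 0.2423 0.0981] yaw 161.06 d [-0.0026  0.0009 -0.0921] dyaw 0.04 n 1
[0.27, 0.0, 9.21, 0, 0, np.float64(-0.04)]
[[-0.9458  0.3246 -0.0023]
 [ 0.3246  0.9458 -0.0022]
 [ 0.0014 -0.0029 -1.    ]]
```

Emit:
{"fn": "move_arm", "kwargs": {
  "series": [
    [[0.25,0,2,0,0,0,1],[0,0,3,0,0,0,1],[0,0,3,0,0,0,1],[0,0,1.2,0,0,0,1],[0,0,0,0,0,0,-1],[0,0,0,0,0,0,-1],[0,0,0,0,0,0,-1],[0,0,0,0,0,0,-1],[0,0,0,0,0,0,-1],[0,0,0,0,0,0,-1]]
  ]
}}

```text
time_s: 16.12
tcp_pos: [0.5214, 0.2437, 0.0081]
ee_rot: [[-0.945, 0.326, 0.0], [0.326, 0.945, 0.0], [-0.0, 0.0, -1.0]]
wrist_force: [-0.6, 0.3, 4.3]
gripper_width: 0.574
```

```bash
python3 plan.py .5532 -.0526 .12 173 8
```

```text
now [0.5214 0.2437 0.0081] yaw 160.99 d [ 0.0318 -0.2963  0.1119] dyaw 12.01 n 8
[-1.58, -3.37, -1.4, 0, 0, np.float64(-1.5)]
[-1.49, -3.41, -1.4, 0, 0, np.float64(-1.5)]
[-1.4, -3.45, -1.4, 0, 0, np.float64(-1.5)]
[-1.31, -3.49, -1.4, 0, 0, np.float64(-1.5)]
[-1.22, -3.52, -1.4, 0, 0, np.float64(-1.5)]
[-1.13, -3.55, -1.4, 0, 0, np.float64(-1.5)]
[-1.03, -3.58, -1.4, 0, 0, np.float64(-1.5)]
[-0.94, -3.6, -1.4, 0, 0, np.float64(-1.5)]
```

Emit:
{"fn": "move_arm", "kwargs": {
  "series": [
    [[0,0,-2.5,0,0,0,-1],[0,0,-5,0,0,0,-1],[-1.6,-3.4,-3.7,0,0,-1.5,-1],[-1.5,-3.4,0,0,0,-1.5,-1],[-1.4,-3.5,0,0,0,-1.5,-1],[-1.3,-3.5,0,0,0,-1.5,-1],[-1.2,-3.5,0,0,0,-1.5,-1],[-1.1,-3.5,0,0,0,-1.5,-1],[-1,-3.6,0,0,0,-1.5,-1],[-0.9,-3.6,0,0,0,-1.5,-1],[0,0,0,6,0,0,-1],[0,0,0,6,0,0,-1]]
  ]
}}

```text
time_s: 17.62
tcp_pos: [0.5516, -0.0542, 0.1193]
ee_rot: [[-0.992, 0.122, -0.026], [0.125, 0.97, -0.209], [-0.0, -0.211, -0.977]]
wrist_force: [-0.1, 0.4, -1.7]
gripper_width: 0.575
```

Emit:
{"fn": "move_arm", "kwargs": {
  "series": [
    [[0,0,0,0,0,0,-1],[0,0,0,0,0,0,-1]]
  ]
}}

```text
time_s: 17.88
tcp_pos: [0.5516, -0.0528, 0.1192]
ee_rot: [[-0.992, 0.12, -0.026], [0.122, 0.971, -0.205], [0.001, -0.207, -0.978]]
wrist_force: [0.2, -0.8, -1.9]
gripper_width: 0.572
```

```bash
cat > st.py <<'E'
from h import *
s=r.sense();R=s['ee_rot'];u=np.array([.1219,.9925]);v=np.array([-.9925,.1219]);o=np.array([.5596,-.0007])
d=s['tcp_pos'][:2]-o
print('t',s['time_s'],'board X %.1f Y %.1f z %.2f'%(d@u*1e3,d@v*1e3,s['tcp_pos'][2]*1e3),'yaw %.2f'%np.degrees(np.arctan2(R[1,0],R[0,0])),'pitch %.2f roll %.2f'%(np.degrees(np.arcsin(-R[:2,2]@u)),np.degrees(np.arcsin(R[:2,2]@v))),s['wrist_force'].round(1),s['moment'].round(2),s['gripper_width'].round(3))
E
python3 st.py
```

```text
Traceback (most recent call last):
  File "st.py", line 4, in <module>
    print('t',s['time_s'],'board X %.1f Y %.1f z %.2f'%(d@u*1e3,d@v*1e3,s['tcp_pos'][2]*1e3),'yaw %.2f'%np.degrees(np.arctan2(R[1,0],R[0,0])),'pitch %.2f roll %.2f'%(np.degrees(np.arcsin(-R[:2,2]@u)),np.degrees(np.arcsin(R[:2,2]@v))),s['wrist_force'].round(1),s['moment'].round(2),s['gripper_width'].round(3))
                                                                                                                                                                                                                                                                                         ^^^^^^^^^^^^^^^^^^^^^^^^
AttributeError: 'float' object has no attribute 'round'
```

```bash
sed -i "s/s\['gripper_width'\].round(3)/round(s['gripper_width'],3)/" st.py; python3 st.py
```

```text
t 17.875 board X -52.7 Y 1.6 z 119.20 yaw 172.96 pitch 11.92 roll 0.05 [ 0.2 -0.8 -1.9] [ 0.52 -0.01 -0.01] 0.572
```

Emit:
{"fn": "move_arm", "kwargs": {
  "series": [
    [[-0.16,0.46,1.96,0,0,0,-1],[0,0.52,2.45,0,0,0,-1],[0,0.31,1.47,0,0,0,-1],[0,0.08,0.39,0,0,0,-1],[0,0,0,0,0,0,-1],[0,0,0,0,0,0,-1]]
  ]
}}

```text
time_s: 18.62
tcp_pos: [0.5541, -0.0526, 0.0562]
ee_rot: [[-0.993, 0.12, -0.024], [0.122, 0.971, -0.206], [-0.002, -0.207, -0.978]]
wrist_force: [-0.0, 0.4, -1.2]
gripper_width: 0.571
```

```bash
python3 st.py; python3 -c "
from h import *
c=r.capture('scene')['color'];cv2.imwrite('pics/s3.png',cv2.resize(c[190:290,300:440],(784,560),interpolation=2))"
```

```text
t 18.625 board X -52.2 Y -0.9 z 56.18 yaw 172.98 pitch 11.96 roll -0.09 [-0.   0.4 -1.2] [ 0.53  0.03 -0.01] 0.571
```

View pics/s3.png

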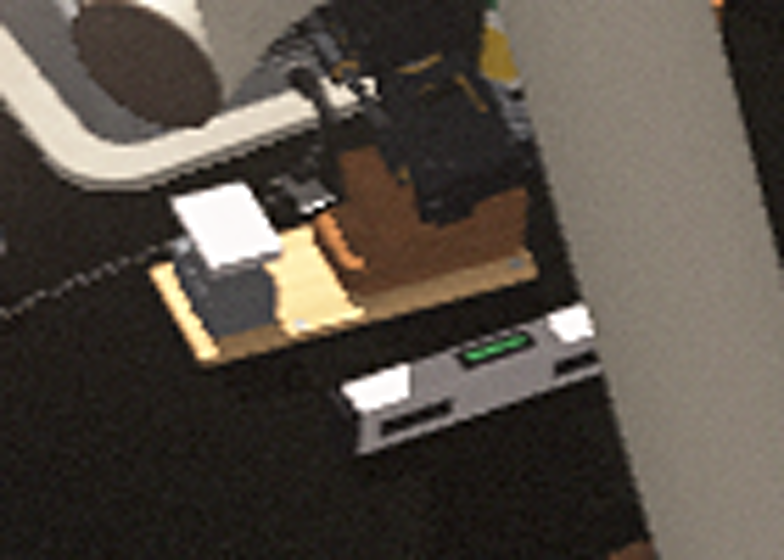

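Emit:
{"fn": "move_arm", "kwargs": {
  "series": [
    [[0.05,0.06,0.29,0,0,0,-1],[0,0.02,0.1,0,0,0,-1],[0,0,0,0,0,0,-1]]
  ]
}}

```text
time_s: 19.05
tcp_pos: [0.5529, -0.0527, 0.0513]
ee_rot: [[-0.993, 0.119, -0.026], [0.122, 0.971, -0.206], [0.0, -0.208, -0.978]]
wrist_force: [0.2, -0.6, -1.4]
gripper_width: 0.57
```

Emit:
{"fn": "move_arm", "kwargs": {
  "series": [
    [[0,0.02,0.1,0,0,0,-1],[0,0,0,0,0,0,-1]]
  ]
}}

```text
time_s: 19.3
tcp_pos: [0.5531, -0.0527, 0.0504]
ee_rot: [[-0.993, 0.12, -0.025], [0.122, 0.971, -0.206], [-0.0, -0.208, -0.978]]
wrist_force: [-0.1, -0.1, -1.1]
gripper_width: 0.572
```

Emit:
{"fn": "move_arm", "kwargs": {
  "series": [
    [[0,0.02,0.1,0,0,0,-1],[0,0,0,0,0,0,-1]]
  ]
}}

```text
time_s: 19.55
tcp_pos: [0.5531, -0.0527, 0.0503]
ee_rot: [[-0.993, 0.119, -0.025], [0.122, 0.971, -0.207], [-0.001, -0.208, -0.978]]
wrist_force: [-2.7, 1.2, 5.3]
gripper_width: 0.575
```

```bash
python3 st.py
```

```text
t 19.55 board X -52.4 Y 0.1 z 50.35 yaw 172.99 pitch 12.02 roll -0.03 [-2.7  1.2  5.3] [ 0.56  0.69 -0.11] 0.575
```

Emit:
{"fn": "move_arm", "kwargs": {
  "series": [
    [[0,0.02,0.1,0,0,0,-1],[0,0,0,0,0,0,-1],[0,0,0,0,0,0,0],[0,0,0,0,0,0,1],[0,0,0,0,0,0,1],[0,0,-2,0,0,0,1],[0,0,-4,0,0,0,1],[0,0,0,-6,0,0,0],[0,0,0,-6,0,0,-1],[0,0,0,0,0,0,-1],[0,0,0,0,0,0,-1],[0,0,0,0,0,0,-1]]
  ]
}}

```text
time_s: 21.05
tcp_pos: [0.5541, -0.0401, 0.1065]
ee_rot: [[-0.993, 0.121, -0.001], [0.121, 0.993, -0.001], [0.001, -0.001, -1.0]]
wrist_force: [-0.7, -0.0, -0.3]
gripper_width: 0.515
```

```bash
python3 st.py; python3 -c "
from h import *
c=r.capture('scene')['color'];cv2.imwrite('pics/s4.png',cv2.resize(c[190:290,300:440],(784,560),interpolation=2))"
```

```text
t 21.05 board X -39.8 Y 0.6 z 106.46 yaw 173.04 pitch 0.07 roll 0.07 [-0.7 -0.  -0.3] [-0.02  0.1   0.  ] 0.515
```

View pics/s4.png

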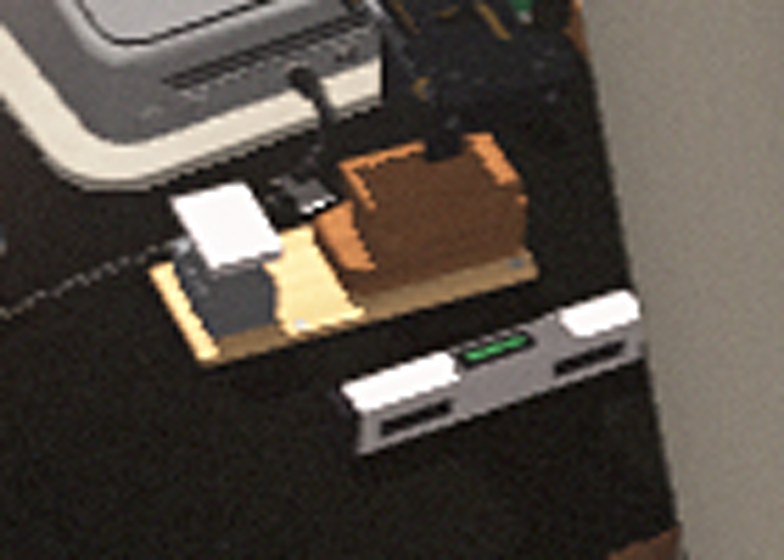

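Emit:
{"fn": "move_arm", "kwargs": {
  "series": [
    [[0,1,0.5,0,0,0,-1],[0,0.5,1.5,0,0,0,-1],[0,0,1,0,0,0,-1],[0,0,0.2,0,0,0,-1],[0,0,0,0,0,0,-1]]
  ]
}}

```text
time_s: 21.72
tcp_pos: [0.5563, -0.0257, 0.0747]
ee_rot: [[-0.992, 0.122, -0.0], [0.122, 0.992, -0.0], [0.0, -0.0, -1.0]]
wrist_force: [0.1, -0.2, 0.4]
gripper_width: 0.016
```

Emit:
{"fn": "move_arm", "kwargs": {
  "series": [
    [[0,0,0.2,0,0,0,-1],[0,0,0,0,0,0,-1]]
  ]
}}

```text
time_s: 21.98
tcp_pos: [0.5564, -0.0256, 0.0732]
ee_rot: [[-0.992, 0.123, 0.0], [0.123, 0.992, 0.0], [-0.0, 0.0, -1.0]]
wrist_force: [-0.0, 0.0, 0.6]
gripper_width: 0.006
```

```bash
python3 st.py
```

```text
t 21.975 board X -25.1 Y 0.2 z 73.17 yaw 172.96 pitch -0.01 roll -0.02 [-0.   0.   0.6] [0.05 0.1  0.06] 0.006
```

Emit:
{"fn": "move_arm", "kwargs": {
  "series": [
    [[0,0,0.15,0,0,0,-1],[0,0,0.1,0,0,0,-1],[0,0,0,0,0,0,-1]]
  ]
}}

```text
time_s: 22.35
tcp_pos: [0.5562, -0.0255, 0.0704]
ee_rot: [[-0.992, 0.122, -0.0], [0.122, 0.992, -0.0], [0.0, -0.0, -1.0]]
wrist_force: [1.3, 0.3, 0.2]
gripper_width: 0.008
```

Emit:
{"fn": "move_arm", "kwargs": {
  "series": [
    [[0,0,0.1,0,0,0,-1],[0,0,0,0,0,0,-1]]
  ]
}}

```text
time_s: 22.6
tcp_pos: [0.5564, -0.0255, 0.07]
ee_rot: [[-0.993, 0.122, 0.0], [0.122, 0.993, -0.0], [-0.0, -0.0, -1.0]]
wrist_force: [-0.9, 0.4, 3.0]
gripper_width: 0.004
```

Emit:
{"fn": "move_arm", "kwargs": {
  "series": [
    [[0,0,0.1,0,0,0,-1],[0,0,0,0,0,0,-1]]
  ]
}}

```text
time_s: 22.85
tcp_pos: [0.5564, -0.0255, 0.07]
ee_rot: [[-0.993, 0.122, 0.001], [0.122, 0.993, -0.0], [-0.001, -0.0, -1.0]]
wrist_force: [-3.2, 1.6, 9.2]
gripper_width: 0.008
```

```bash
python3 st.py
```

```text
t 22.85 board X -25.0 Y 0.1 z 69.96 yaw 173.01 pitch 0.01 roll -0.04 [-3.2  1.6  9.2] [0.28 1.15 0.02] 0.008
```

Emit:
{"fn": "move_arm", "kwargs": {
  "series": [
    [[0,0,-0.5,0,0,0,-1],[0,-3,-0.3,0,0,0,-1],[0,-2,0,0,0,0,-1],[0,0,0.3,0,0,0,-1],[0,0,0.2,0,0,0,-1],[0,0,0,0,0,0,-1]]
  ]
}}

```text
time_s: 23.6
tcp_pos: [0.5501, -0.0747, 0.0711]
ee_rot: [[-0.993, 0.122, -0.001], [0.122, 0.993, -0.0], [0.001, -0.0, -1.0]]
wrist_force: [0.5, -0.6, -0.2]
gripper_width: 0.007
```

Emit:
{"fn": "move_arm", "kwargs": {
  "series": [
    [[0,0,0.1,0,0,0,-1],[0,0,0.1,0,0,0,-1],[0,0,0,0,0,0,-1]]
  ]
}}

```text
time_s: 23.98
tcp_pos: [0.5504, -0.0748, 0.07]
ee_rot: [[-0.993, 0.122, 0.001], [0.122, 0.993, 0.0], [-0.0, 0.0, -1.0]]
wrist_force: [-0.5, 1.5, 3.5]
gripper_width: 0.004
```

```bash
python3 st.py
```

```text
t 23.975 board X -74.6 Y 0.1 z 70.01 yaw 173.00 pitch -0.02 roll -0.03 [-0.5  1.5  3.5] [0.52 0.47 0.05] 0.004
```

Emit:
{"fn": "move_arm", "kwargs": {
  "series": [
    [[0,0,-3,0,0,0,0],[1,1,-5,0,0,0,1],[3,2.5,-4,0,0,0,1],[3.5,3,-3,0,0,0,1],[3,3,0,0,0,0,1],[1.4,1.1,0,0,0,0,1],[0,0,0,0,0,0,1],[0,0,0,0,0,0,1]]
  ]
}}

```text
time_s: 24.98
tcp_pos: [0.4454, 0.0445, 0.2194]
ee_rot: [[-0.992, 0.122, 0.0], [0.122, 0.992, -0.0], [-0.0, -0.0, -1.0]]
wrist_force: [-0.6, 0.3, 0.1]
gripper_width: 0.834
```

```bash
python3 shot.py w5
```

```text
24.975 [0.4454 0.0445 0.2194] [ 26.6   4.6 -23.3   0.  -62.  -33.7] yaw 172.97 [ 2.e-04 -1.e-04 -1.e+00] [-0.6  0.3  0.1]
```

View pics/w5.png

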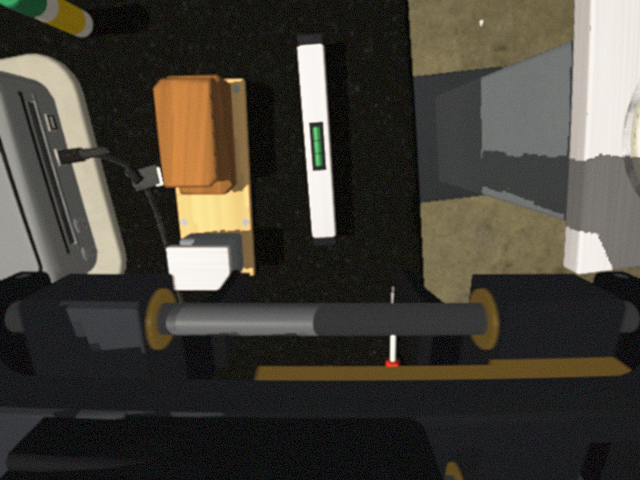

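Run:
```python
from wedge import *
im,C=load('w5')
m=cv2.inRange(cv2.cvtColor(im,cv2.COLOR_BGR2HSV),(0,0,130),(180,60,255));z=np.zeros_like(m);z[35:250,290:345]=m[35:250,290:345]
cs=max(cv2.findContours(z,0,cv2.CHAIN_APPROX_NONE)[0],key=cv2.contourArea).reshape(-1,2)
P=onz(C,cs,.036)[:,:2]*1000;rc=cv2.minAreaRect(P.astype(np.float32));print(rc,cv2.boxPoints(rc).round(1).tolist())
print(onz(C,[[317,146],[310,38],[324,243]],.036).round(4))
```

```text
((441.7962341308594, -25.26490020751953), (182.07015991210938, 24.49087905883789), 87.03361511230469) [[424.8999938964844, -115.5], [449.29998779296875, -116.80000305175781], [458.70001220703125, 65.0], [434.29998779296875, 66.30000305175781]]
[[ 0.4416 -0.0255  0.036 ]
 [ 0.4359 -0.1209  0.036 ]
 [ 0.4467  0.072   0.036 ]]
```

```bash
python3 plan.py .4418 -.0253 .1 177 2
```

```text
now [0.4455 0.0443 0.2193] yaw 172.94 d [-0.0037 -0.0696 -0.1193] dyaw 4.06 n 2
[-0.25, -3.48, 5.97, 0, 0, np.float64(-2.03)]
[-0.12, -3.48, 5.97, 0, 0, np.float64(-2.03)]
```

Emit:
{"fn": "move_arm", "kwargs": {
  "series": [
    [[-0.1,-2.5,2,0,0,-2,0.1],[-0.2,-3,4,0,0,-2,0.1],[0,-1.5,4,0,0,0,0.1],[0,0,2,0,0,0,0.1],[0,0,0,0,0,0,0.1],[0,0,0,0,0,0,0.1]]
  ]
}}

```text
time_s: 25.78
tcp_pos: [0.4426, -0.0254, 0.1002]
ee_rot: [[-0.999, 0.053, 0.001], [0.053, 0.999, 0.0], [-0.001, 0.0, -1.0]]
wrist_force: [0.3, 0.2, 0.6]
gripper_width: 0.553
```

```bash
python3 plan.py .4418 -.0253 .012 177 2
```

```text
now [ 0.4426 -0.0254  0.1002] yaw 176.97 d [-0.0008  0.0001 -0.0882] dyaw 0.03 n 2
[0.04, 0.0, 4.41, 0, 0, np.float64(-0.02)]
[0.04, 0.0, 4.41, 0, 0, np.float64(-0.02)]
```

Emit:
{"fn": "move_arm", "kwargs": {
  "series": [
    [[0.08,0,2,0,0,0,0.1],[0,0,3,0,0,0,0.1],[0,0,2.5,0,0,0,0.1],[0,0,1.3,0,0,0,0.1],[0,0,0,0,0,0,0.1],[0,0,0,0,0,0,-1],[0,0,0,0,0,0,-1],[0,0,0,0,0,0,-1],[0,0,0,0,0,0,-1],[0,0,0,0,0,0,-1]]
  ]
}}

```text
time_s: 27.02
tcp_pos: [0.4411, -0.0252, 0.012]
ee_rot: [[-0.999, 0.052, 0.001], [0.052, 0.999, 0.0], [-0.001, 0.0, -1.0]]
wrist_force: [-1.2, 1.0, 5.9]
gripper_width: 0.278
```

Emit:
{"fn": "move_arm", "kwargs": {
  "series": [
    [[0,0,-2,0,0,0,-1],[0,0,-4,0,0,0,-1],[0,0,-4,0,0,0,-1],[0,0,-2,0,0,0,-1],[0,0,0,0,0,0,-1]]
  ]
}}

```text
time_s: 27.65
tcp_pos: [0.4413, -0.0251, 0.1324]
ee_rot: [[-0.999, 0.053, 0.003], [0.053, 0.999, 0.001], [-0.003, 0.001, -1.0]]
wrist_force: [0.6, 0.0, -2.1]
gripper_width: 0.274
```

```bash
python3 plan.py .5633 .0291 .13 173 4
```

```text
now [ 0.4413 -0.0251  0.1324] yaw 176.96 d [ 0.122   0.0542 -0.0024] dyaw -3.96 n 4
[-2.97, 1.51, 0.06, 0, 0, np.float64(0.99)]
[-2.95, 1.57, 0.06, 0, 0, np.float64(0.99)]
[-2.92, 1.62, 0.06, 0, 0, np.float64(0.99)]
[-2.89, 1.67, 0.06, 0, 0, np.float64(0.99)]
```

Emit:
{"fn": "move_arm", "kwargs": {
  "series": [
    [[-2,1,0,0,0,1,-1],[-3,1.6,0,0,0,1,-1],[-2.9,1.6,0,0,0,1,-1],[-2.5,1.4,0,0,0,1,-1],[-1.3,0.8,0,0,0,0,-1],[0,0,0,0,0,0,-1],[0,0,0,0,0,0,-1]]
  ]
}}

```text
time_s: 28.52
tcp_pos: [0.5614, 0.028, 0.1308]
ee_rot: [[-0.992, 0.123, -0.002], [0.123, 0.992, -0.0], [0.002, -0.001, -1.0]]
wrist_force: [-0.6, -0.1, -2.1]
gripper_width: 0.271
```

```bash
python3 st.py; python3 plan.py .5633 .0291 .085 173 1; python3 -c "
from h import *
c=r.capture('scene')['color'];cv2.imwrite('pics/s5.png',cv2.resize(c[190:290,300:440],(784,560),interpolation=2))"
```

```text
t 28.525 board X 28.7 Y 1.7 z 130.77 yaw 172.95 pitch 0.04 roll 0.13 [-0.6 -0.1 -2.1] [-0.01  0.11  0.02] 0.271
now [0.5614 0.028  0.1308] yaw 172.95 d [ 0.0019  0.0011 -0.0458] dyaw 0.05 n 1
[-0.18, 0.13, 4.58, 0, 0, np.float64(-0.05)]
```

View pics/s5.png

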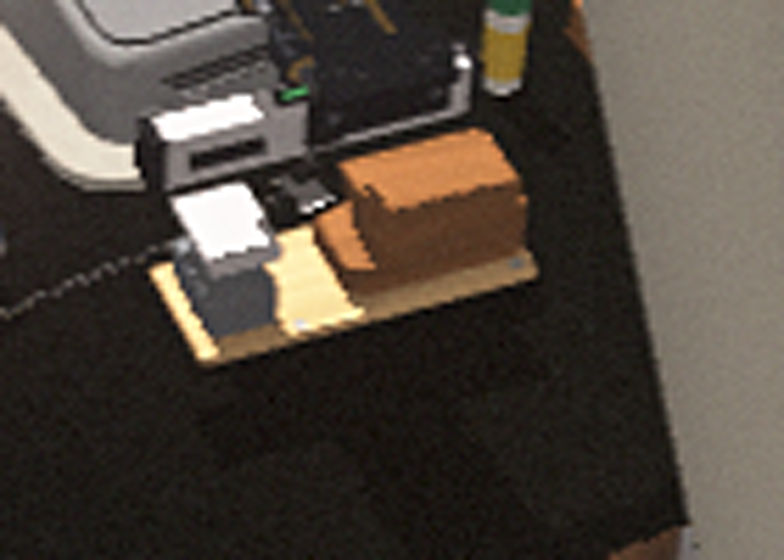

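Level is held above stop and packing; feel it down.

Emit:
{"fn": "move_arm", "kwargs": {
  "series": [
    [[-0.18,0.13,1.5,0,0,0,-1],[0,0,2,0,0,0,-1],[0,0,0.8,0,0,0,-1],[0,0,0.2,0,0,0,-1],[0,0,0,0,0,0,-1]]
  ]
}}

```text
time_s: 29.2
tcp_pos: [0.5651, 0.0297, 0.0868]
ee_rot: [[-0.993, 0.122, 0.001], [0.122, 0.993, 0.0], [-0.001, 0.0, -1.0]]
wrist_force: [-0.3, 0.1, -2.0]
gripper_width: 0.277
```

Emit:
{"fn": "move_arm", "kwargs": {
  "series": [
    [[0,0,0.1,0,0,0,-1],[0,0,0.1,0,0,0,-1],[0,0,0,0,0,0,-1]]
  ]
}}

```text
time_s: 29.58
tcp_pos: [0.5648, 0.0296, 0.0846]
ee_rot: [[-0.992, 0.122, 0.0], [0.122, 0.992, 0.0], [-0.0, 0.0, -1.0]]
wrist_force: [-0.5, 0.3, -1.9]
gripper_width: 0.275
```

Emit:
{"fn": "move_arm", "kwargs": {
  "series": [
    [[0,0,0.1,0,0,0,-1],[0,0,0,0,0,0,-1]]
  ]
}}

```text
time_s: 29.82
tcp_pos: [0.5647, 0.0296, 0.0834]
ee_rot: [[-0.992, 0.122, -0.0], [0.122, 0.992, -0.0], [0.0, -0.0, -1.0]]
wrist_force: [0.5, -0.4, -2.1]
gripper_width: 0.273
```

```bash
python3 st.py
```

```text
t 29.825 board X 30.7 Y -1.4 z 83.43 yaw 172.98 pitch 0.00 roll 0.01 [ 0.5 -0.4 -2.1] [0.   0.09 0.  ] 0.273
```

Emit:
{"fn": "move_arm", "kwargs": {
  "series": [
    [[0.1,0,0.1,0,0,0,-1],[0,0,0,0,0,0,-1]]
  ]
}}

```text
time_s: 30.08
tcp_pos: [0.5636, 0.0297, 0.0824]
ee_rot: [[-0.992, 0.122, -0.0], [0.122, 0.992, -0.0], [0.0, -0.0, -1.0]]
wrist_force: [0.4, 0.1, -0.7]
gripper_width: 0.272
```

Emit:
{"fn": "move_arm", "kwargs": {
  "series": [
    [[0,0,0.1,0,0,0,-1],[0,0,0,0,0,0,-1]]
  ]
}}

```text
time_s: 30.32
tcp_pos: [0.5638, 0.0298, 0.0816]
ee_rot: [[-0.992, 0.122, 0.0], [0.122, 0.992, 0.0], [-0.0, 0.0, -1.0]]
wrist_force: [0.0, 0.3, -1.1]
gripper_width: 0.272
```

```bash
python3 st.py
```

```text
t 30.325 board X 30.7 Y -0.5 z 81.58 yaw 172.98 pitch -0.00 roll -0.01 [ 0.   0.3 -1.1] [0.1  0.09 0.03] 0.272
```

Emit:
{"fn": "move_arm", "kwargs": {
  "series": [
    [[0,0,0.1,0,0,0,-1],[0,0,0,0,0,0,-1]]
  ]
}}

```text
time_s: 30.58
tcp_pos: [0.5639, 0.0298, 0.0815]
ee_rot: [[-0.993, 0.122, 0.001], [0.122, 0.993, -0.0], [-0.001, -0.0, -1.0]]
wrist_force: [-2.1, 1.8, 5.1]
gripper_width: 0.274
```

```bash
python3 st.py
```

```text
t 30.575 board X 30.8 Y -0.5 z 81.47 yaw 173.00 pitch 0.00 roll -0.03 [-2.1  1.8  5.1] [ 0.14  0.88 -0.05] 0.274
```

Emit:
{"fn": "move_arm", "kwargs": {
  "series": [
    [[0,0,0,0,0,0,-0.2],[0,0,0,0,0,0,0.1],[0,0,0,0,0,0,0.1],[0,0,-1.5,0,0,0,0.1],[0,0,-4,0,0,0,0.1],[0,2,-5,0,0,0,0.1],[0,4,-3.3,0,0,0,0.1],[0,1.5,0,0,0,0,0.1],[0,0,0,0,0,0,0.1],[0,0,0,0,0,0,0.1]]
  ]
}}

```text
time_s: 31.82
tcp_pos: [0.572, 0.1033, 0.2173]
ee_rot: [[-0.992, 0.123, -0.003], [0.123, 0.992, -0.001], [0.003, -0.001, -1.0]]
wrist_force: [-0.1, 0.1, 0.4]
gripper_width: 0.547
```

```bash
python3 shot.py w6; python3 -c "
from h import *
c=r.capture('scene')['color'];cv2.imwrite('pics/s6.png',cv2.resize(c[190:290,300:440],(784,560),interpolation=2))"
```

```text
31.825 [0.572  0.1033 0.2173] [ 26.2  18.1  -6.2  -0.  -65.8 -33.2] yaw 172.95 [-0.0028 -0.0012 -1.    ] [-0.1  0.1  0.4]
```

View pics/s6.png

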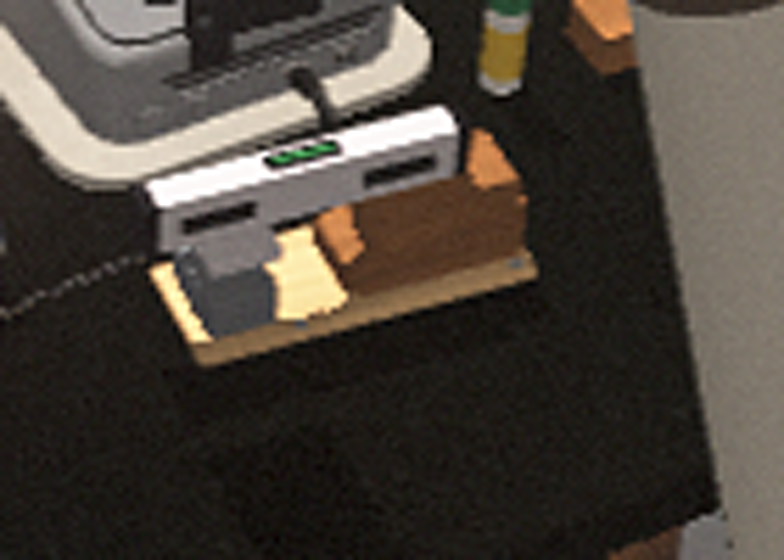

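View pics/w6.png

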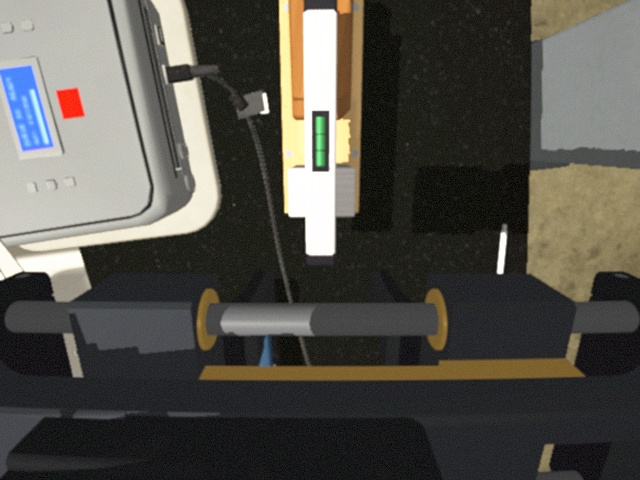

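```bash
python3 -c "
from h import *
print(r.finish_job())"
```

```text
the job is handed in; nothing more can be done
None
```

I stacked the two offcuts and laid the level across them and the stop, then handed the job in after about 32 s of robot time.

- **Big offcut:** it sits on the bare end of the board, centred near x = -46 mm, with its thin end towards the stop. It was pressed down to about 11 N, and the contact height matched the board's upper face.
- **Small offcut:** it sits on the slope, tilted 12°, with its thick end over the big one's thin end. It is shifted about 9 mm towards the big one's thick end. Contact came at the height I had worked out.
- **Spirit level:** it lies lengthways on both supports, with its middle near x = 31 mm and the arm well clear.

**Last checks:**
- Touching with closed fingers gave 69.6 mm for the stop, and 69.96 mm and 70.01 mm at two points 50 mm apart on the packing. So the packing top is flat but about 0.4 mm higher than the stop, roughly 0.2 to 0.3° of tilt on the level. I left that uncorrected.
- The final pictures show the level straight along the board on both supports. I saw no sign that anything else had moved, though I did not re-measure the bystanders.
- One camera measurement after placing the big offcut put it about 5 mm to one side. It read the width as 63 mm because it included a side face, so I went by the grip and contact readings instead.

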